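# Put the lids on the terracotta jars

### The job

Put each of the four terracotta lids on the jar of its own size, knob up, so that it lies flat on the rim with its boss in the mouth. Lower the lids gently rather than dropping them, keep the jars standing where they are, and leave the mug alone.

Things in the scene. Friction and masses are not known exactly. Their poses are not given: they have to be found in the camera images.
- jar_tiny: the smallest of four open, handleless, straight-sided terracotta jars, loose, standing upright: 64 mm across, 65 mm tall, wall 5 mm (mouth 54 mm across); about 200 g; origin at the centre of its underside, z up; its rim is 65 mm above the origin
- lid_tiny: the smallest of four flat round terracotta lids, loose, knob up: from below, a boss 38 mm across and 5 mm high, a disc 64 mm across (7 mm thick, 5 to 12 mm above the underside) and a round knob 24 mm across, 12 to 40 mm above the underside; about 60 g; origin: centre of the underside, z up. Fits the 64 mm jar: boss in the mouth with 8 mm play all round, disc on the rim, origin 60 mm above the jar's
- jar_small: the second smallest of four open, handleless, straight-sided terracotta jars, loose, standing upright: 84 mm across, 75 mm tall, wall 5 mm (mouth 74 mm across); about 320 g; origin at the centre of its underside, z up; its rim is 75 mm above the origin
- lid_small: the second smallest of four flat round terracotta lids, loose, knob up: from below, a boss 58 mm across and 5 mm high, a disc 84 mm across (7 mm thick, 5 to 12 mm above the underside) and a round knob 24 mm across, 12 to 40 mm above the underside; about 90 g; origin: centre of the underside, z up. Fits the 84 mm jar: boss in the mouth with 8 mm play all round, disc on the rim, origin 70 mm above the jar's
- jar_medium: the second largest of four open, handleless, straight-sided terracotta jars, loose, standing upright: 104 mm across, 85 mm tall, wall 5 mm (mouth 94 mm across); about 480 g; origin at the centre of its underside, z up; its rim is 85 mm above the origin
- lid_medium: the second largest of four flat round terracotta lids, loose, knob up: from below, a boss 78 mm across and 5 mm high, a disc 104 mm across (7 mm thick, 5 to 12 mm above the underside) and a round knob 24 mm across, 12 to 40 mm above the underside; about 130 g; origin: centre of the underside, z up. Fits the 104 mm jar: boss in the mouth with 8 mm play all round, disc on the rim, origin 80 mm above the jar's
- jar_large: the largest of four open, handleless, straight-sided terracotta jars, loose, standing upright: 124 mm across, 95 mm tall, wall 5 mm (mouth 114 mm across); about 700 g; origin at the centre of its underside, z up; its rim is 95 mm above the origin
- lid_large: the largest of four flat round terracotta lids, loose, knob up: from below, a boss 98 mm across and 5 mm high, a disc 124 mm across (7 mm thick, 5 to 12 mm above the underside) and a round knob 24 mm across, 12 to 40 mm above the underside; about 180 g; origin: centre of the underside, z up. Fits the 124 mm jar: boss in the mouth with 8 mm play all round, disc on the rim, origin 90 mm above the jar's
- mug: a terracotta mug with a side handle, 76 mm across, 85 mm tall, handle towards its +y; origin at the centre of its underside; it stands among the jars and gets no lid
There are look-alikes about, which are no part of the job. What is shaped like the lid_large but green, pink or yellow is not meant.

How it is judged:
By the outcome, as a careful person would: the job done as asked, in the order asked, and still so for the second after the job is handed in, with the robot touching nothing.
It also fails if it takes over 115 s, if anything falls off the work surface, if the arm or the gripper's body presses on something with over 40 N, if the wrist force passes 120 N, or if a joint passes its speed limit or range.

### The arm

A 6-joint arm with a two-finger parallel gripper is mounted at the origin on the work surface. World frame = base frame: x ahead of the robot, y to its left, z up, the work surface at z = 0. Lengths are in m, angles in degrees, forces in N, time in s.
With the tool pointing down it reaches from about 0.35 to 0.85 m from the base axis. Payload 8.1 kg.
Tool frame: the origin (TCP) lies at the very end of the fingers, on their centre line; the grasp point (between the pads) lies env.tcp_to_grasp behind it (env.tcp_to_grasp is the distance from the TCP to the grasp point, in m); z points along the fingers, y is the line along which they close (so a half turn about z gives the same grasp; the last joint's range is limited). The gripper opens to 93 mm and grips with 3 to 60 N. Pads are 15 mm wide; open, the fingers measure 128 mm over their backs; the gripper's body (75 mm by 188 mm) begins 65 mm behind the grasp point.
Start: joints at [-79.378, 7.471, 85.268, -0, 87.261, -4.893], TCP at [0.161, -0.578, 0.219] pointing down, gripper open.
Joint ranges: [-169.43, 169.43], [-51.17, 129.36], [1.28, 143.12], [-76.62, 256.62], [0, 156.53], [-152.29, 152.29]. Speed limits (degrees/s): [136.94, 136.94, 159.86, 180, 180, 180].

### API

Orientations are given as [roll, pitch, yaw] about the fixed x, y, z axes, in that order (R = Rz(yaw) Ry(pitch) Rx(roll)).
In Python, from bench import status, viewer, job, env gives the robot as it stands.
- The arm moves only by the tool move_arm, never from a script. Its argument "motion" is a list of rows, each an object with "angular": the turn, a rotation vector about the tool's x, y, z in rad, a list of three; "linear": the shift along the tool's x, y, z in m, a list of three; "grip": the opening in per cent of the stroke, from 0 (shut) to 100 (fully open). In form: [{"angular": [ax, ay, az], "linear": [dx, dy, dz], "grip": grip}, ...]. A call has 1 to 5 rows; each row shifts and turns the commanded pose from where the row before left it, along the tool's axes as they then stand; what a row does not reach is not made up. A row lasts 1/12 s, in which the tool goes at most 41.7 mm and 7.16 degrees, less where a joint would pass 70% of its speed; a pose out of reach is approached as far as the arm can. A call is refused whole if a number of a shift passes 0.0417 or a number of a turn 0.125, either way. A call with a gripper value outside its range is refused whole. The fingers move at their own pace and stop on an object; "grip_force" is the grip in N (left out, the last holds). Time passes only in rows, so rows that do not move let the fingers close. It gives the time, the measured TCP pose, the force, the opening and the grip force at its end, in the units of the state.
- status.get_obs(): the state, without advancing time (a new reading comes with each control period).
- viewer.grab_frame(name): name is "scene" or "top" or "wrist"; returns the picture (420x560x3 uint8, red, green, blue); there is no depth.
- viewer.camera_info(name): a dict with "camera_matrix" (3x3 intrinsics, pixels), "position" and "orientation" of the camera in the world; the wrist camera has in their place "hand_eye" (4x4, takes a point from camera to tool coordinates, whose origin is the TCP and whose axes are the flange's). Camera axes: x right, y up, looking along -z (the intrinsics and any distortion apply to the point x, -y, -z); pixel columns grow to the right and rows downward; lengths in m; the calibration is good to about 2 mm. A picture is of the moment at which its call begins: read the wrist's pose just before it. camera_info takes no time and is no camera call.
- job.sign_off(): hands the job in; it is judged then, once.
The state is a dict: "t": time; "joint_pos": joint angles; "qvel": joint speeds; "joint_efforts": joint torques, N m; "eef_pos": TCP position; "eef_rot": TCP orientation; "contact_force": force on the tool from outside, world axes, zero at the start; "ft_torque": the same for the moment, N m; "grip_width": opening from 0.0 (shut) to 1.0 (fully open); "finger_force": force on a finger pad.
Only numpy, scipy, OpenCV 4.12 (cv2) and the standard library are available. Lean on these libraries where they do the work, as an engineer would, in place of code of your own. Each camera call takes 0.05 s, during which the arm holds its last target. There are 200 camera calls.

## Working session

There is one attempt and no reset: what is moved stays moved. The work goes in short steps, Python scripts to look and compute and a tool call to move; the robot and the scene stay as the last step left them, time stands still between calls to the robot, and variables do not carry over. Pictures are saved under pics/ and viewed, at most 14 in all, crops included, and the job is handed in when it is done.

Besides the shell and the picture viewer there is one more tool, called after "Call:" by a JSON object that holds its "api" and its "payload", one argument or row to a line. move_arm: Moves the arm, as the interface text tells. Its arguments: {"type":"object","properties":{"motion":{"type":"array"},"grip_force":{"type":"number"}},"required":["motion"]}

```bash
mkdir -p pics; ls; python3 - <<'E'
from bench import status, viewer, job, env
import cv2
print(status.get_obs(), env.tcp_to_grasp)
for n in("top","scene","wrist"):
    print(n,viewer.camera_info(n))
for n in("top","scene"):
    cv2.imwrite(f"pics/{n}0.png",viewer.grab_frame(n)[:,:,::-1])
E
```

```text
pics
{'t': 0.0, 'joint_pos': array([-7.93775810e+01,  7.51383801e+00,  8.53307323e+01, -1.05051381e-03,
        8.72627818e+01, -4.89391397e+00]), 'qvel': array([-0.01492489,  0.00854797,  0.04949284,  0.01010236, -0.05607725,
       -0.03761712]), 'joint_efforts': array([ 1.40788219e-03, -5.59843075e+01, -4.91759062e+01,  7.69759901e-02,
        3.53468454e-02, -1.39599260e-04]), 'eef_pos': array([ 0.16040483, -0.57754839,  0.21758679]), 'eef_rot': array([-1.79892950e+02, -8.11292760e-03,  1.55163765e+01]), 'contact_force': array([-1.09211383, -0.56803273, -0.196194  ]), 'ft_torque': array([-0.00531733,  0.03673648, -0.00664913]), 'finger_force': 0.0, 'grip_width': 0.9995358693328376} 0.0188
top {'camera_matrix': array([[463.68551577,   0.        , 285.67368061],
       [  0.        , 463.68551577, 211.15222726],
       [  0.        ,   0.        ,   1.        ]]), 'position': array([0.50693711, 0.0208974 , 1.56522568]), 'orientation': array([  3.53489317,   0.89964007, -90.77915707])}
scene {'camera_matrix': array([[413.11370743,   0.        , 281.0061501 ],
       [  0.        , 413.11370743, 199.49975919],
       [  0.        ,   0.        ,   1.        ]]), 'position': array([1.2768989 , 0.48470968, 0.70120829]), 'orientation': array([ 51.39110244,   0.57989676, 124.3969413 ])}
wrist {'camera_matrix': array([[312.14386672,   0.        , 281.6701295 ],
       [  0.        , 312.14386672, 209.90435881],
       [  0.        ,   0.        ,   1.        ]]), 'hand_eye': array([[-9.37714658e-04,  9.65987175e-01,  2.58588280e-01,
         7.05427659e-02],
       [ 9.99999540e-01,  8.53135317e-04,  4.39294664e-04,
        -8.39060696e-04],
       [ 2.03742217e-04,  2.58588572e-01, -9.65987530e-01,
        -1.66054006e-01],
       [ 0.00000000e+00,  0.00000000e+00,  0.00000000e+00,
         1.00000000e+00]])}
```

View pics/top0.png

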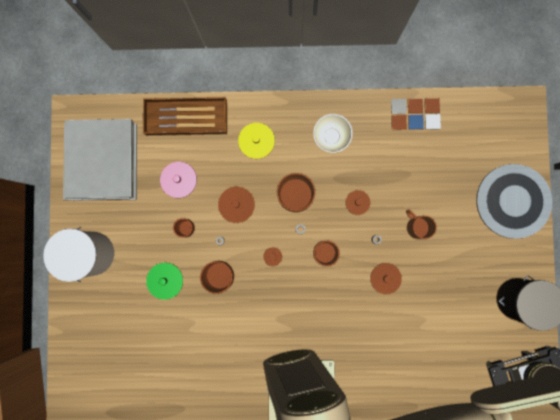

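View pics/scene0.png

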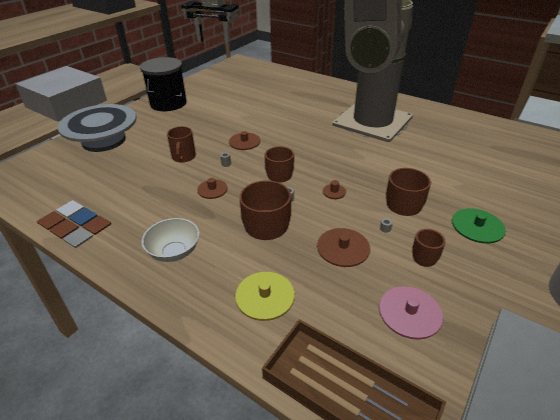

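The top view shows four terracotta lids: (236,204) large, (386,278) medium, (358,202) small and (272,256) tiny. The jars are at (296,193) large, (218,276) medium, (325,253) small and (184,228) tiny. The mug is at (420,227). The green (164,281), pink (178,180) and yellow (256,140) lids are decoys. Next I'll measure them all.

```bash
cat > h.py <<'E'
import numpy as np, cv2
from scipy.spatial.transform import Rotation as Ro
from bench import status, viewer, env
def cam(name, obs=None):
    c=viewer.camera_info(name); K=c["camera_matrix"]
    if "hand_eye" in c:
        R=Ro.from_euler("xyz",obs["eef_rot"],degrees=True).as_matrix(); H=c["hand_eye"]
        return K,R@H[:3,:3],obs["eef_pos"]+R@H[:3,3]
    return K,Ro.from_euler("xyz",c["orientation"],degrees=True).as_matrix(),np.array(c["position"])
def cast(C,uv,z):
    K,R,p=C; uv=np.atleast_2d(uv).astype(float)
    d=np.c_[(uv[:,0]-K[0,2])/K[0,0],-(uv[:,1]-K[1,2])/K[1,1],-np.ones(len(uv))]@R.T
    return p+d*((z-p[2])/d[:,2])[:,None]
def terra(im):
    hsv=cv2.cvtColor(im,cv2.COLOR_RGB2HSV); h,s,v=cv2.split(hsv)
    m=(((h<9)|(h>172))&(s>120)&(v>25)).astype(np.uint8)*255
    return cv2.morphologyEx(m,cv2.MORPH_CLOSE,np.ones((3,3)))
def circ(C,cn,z):
    P=cast(C,cv2.convexHull(cn)[:,0,:],z)[:,:2].astype(np.float32)
    c,r=cv2.minEnclosingCircle(P); e=cv2.fitEllipse(P*1000) if len(P)>5 else None
    return np.array(c),2*r,e
E
python3 - <<'E'
from h import *
im=viewer.grab_frame("top"); C=cam("top")
hs=cv2.cvtColor(im,cv2.COLOR_RGB2HSV)
for p in [(225,204),(296,193),(396,278),(425,215),(325,253),(300,330)]: print(p,hs[p[1],p[0]],end=' ')
print()
m=terra(im); cs,_=cv2.findContours(m,cv2.RETR_EXTERNAL,cv2.CHAIN_APPROX_NONE)
J={'jl':(296,193,.095),'jm':(218,276,.085),'js':(325,253,.075),'jt':(184,228,.065),'mug':(420,227,.085),
'll':(236,204,.012),'lm':(386,278,.012),'ls':(358,202,.012),'lt':(272,256,.012)}
for n,(u,v,h) in J.items():
    for c in cs:
        if cv2.pointPolygonTest(c,(u,v),True)>-5 and cv2.contourArea(c)>50:
            z=h if n[0]=='l' else h/2
            q,d,e=circ(C,c,z); print(n,q.round(4),'d',round(d,4),'ell',np.round(e[0],1),np.round(e[1],1),'R',np.hypot(*q).round(3),'az',np.degrees(np.arctan2(q[1],q[0])).round(1))
E
```

```text
(225, 204) [ 10 169 145] (296, 193) [ 10 165 145] (396, 278) [ 10 167 145] (425, 215) [ 14 129 170] (325, 253) [ 10 170 147] (300, 330) [ 18 109 166]
```

```bash
sed -i 's/((h<9)|(h>172))&(s>120)&(v>25)/((h<13)|(h>172))\&(s>142)\&(v>25)/' h.py
cat > m.py <<'E'
from h import *
im=viewer.grab_frame("top"); C=cam("top")
m=terra(im); cs,_=cv2.findContours(m,cv2.RETR_EXTERNAL,cv2.CHAIN_APPROX_NONE)
cv2.imwrite("pics/mask0.png",m)
J={'jl':(296,193,.095),'jm':(218,276,.085),'js':(325,253,.075),'jt':(184,228,.065),'mug':(420,227,.085),
'll':(236,204,.012),'lm':(386,278,.012),'ls':(358,202,.012),'lt':(272,256,.012)}
for n,(u,v,h) in J.items():
    for c in cs:
        if cv2.pointPolygonTest(c,(u,v),True)>-5 and cv2.contourArea(c)>50:
            z=h if n[0]=='l' else h/2
            q,d,e=circ(C,c,z); print(n,q.round(4),'d',round(d,4),'ell',np.round(e[0],1),np.round(e[1],1),'R',np.hypot(*q).round(3),'az',np.degrees(np.arctan2(q[1],q[0])).round(1))
E
python3 m.py
```

```text
jl [0.6637 0.0108] d 0.126 ell [663.9  10.1] [122.6 125.5] R 0.664 az 0.9
jm [0.3907 0.2731] d 0.1075 ell [389.9 272.9] [102.6 107. ] R 0.477 az 35.0
js [ 0.4635 -0.0866] d 0.0819 ell [463.  -86.3] [80.  81.8] R 0.472 az -10.6
jt [0.5531 0.3844] d 0.0682 ell [552.7 384.7] [60.2 68.7] R 0.674 az 34.8
mug [ 0.5591 -0.3954] d 0.111 ell [ 554.3 -393.3] [ 82.3 112.1] R 0.685 az -35.3
ll [0.6293 0.2114] d 0.1208 ell [629.2 211.3] [118.8 119.6] R 0.664 az 18.6
lm [ 0.3759 -0.2844] d 0.1005 ell [ 375.9 -284.4] [99.3 99.9] R 0.471 az -37.1
ls [ 0.6302 -0.1971] d 0.0809 ell [ 630.2 -197.3] [78.7 79.4] R 0.66 az -17.4
lt [0.4532 0.0902] d 0.0599 ell [453.1  90.3] [58.4 59.1] R 0.462 az 11.3
```

View pics/mask0.png

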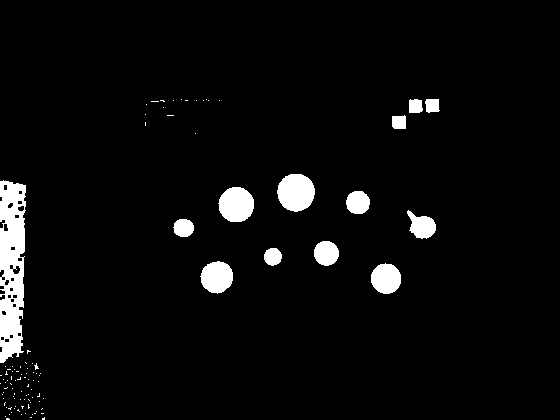

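The mask has one blob per object. Measured diameters match the listed sizes: lids 119, 100, 79 and 59 mm; jars 124, 105, 81 and 64 mm. I'll start with the medium lid, squaring the tool yaw to 0 on the way and checking from the wrist camera.

Call:
{"api": "move_arm", "payload": {
  "motion": [
    {"angular": [0, 0, 0.0903], "linear": [0, 0, 0], "grip": 60},
    {"angular": [0, 0, 0.0903], "linear": [0, 0, 0], "grip": 60},
    {"angular": [0, 0, 0.0903], "linear": [0, 0, 0], "grip": 60},
    {"angular": [0, 0, 0], "linear": [0.0215, -0.0294, 0], "grip": 60},
    {"angular": [0, 0, 0], "linear": [0.0215, -0.0294, 0], "grip": 60}
  ]
}}

```text
t: 0.62
eef_pos: [0.2028, -0.5191, 0.2177]
eef_rot: [-179.9, 0.0, -0.2]
contact_force: [1.2, 0.2, 0.9]
grip_width: 0.689
finger_force: 0.0
```

Call:
{"api": "move_arm", "payload": {
  "motion": [
    {"angular": [0, 0, 0], "linear": [0.0215, -0.0294, 0], "grip": 60},
    {"angular": [0, 0, 0], "linear": [0.0215, -0.0294, 0], "grip": 60},
    {"angular": [0, 0, 0], "linear": [0.0215, -0.0294, 0], "grip": 60},
    {"angular": [0, 0, 0], "linear": [0.0215, -0.0294, 0], "grip": 60},
    {"angular": [0, 0, 0], "linear": [0.0215, -0.0294, 0], "grip": 60}
  ]
}}

```text
t: 1.03
eef_pos: [0.3116, -0.3707, 0.2185]
eef_rot: [-180.0, -0.0, -0.0]
contact_force: [0.1, -0.1, 0.2]
grip_width: 0.603
finger_force: 0.0
```

Call:
{"api": "move_arm", "payload": {
  "motion": [
    {"angular": [0, 0, 0], "linear": [0.0215, -0.0294, 0], "grip": 60},
    {"angular": [0, 0, 0], "linear": [0.0215, -0.0294, 0], "grip": 60},
    {"angular": [0, 0, 0], "linear": [0.0215, -0.0294, 0], "grip": 60},
    {"angular": [0, 0, 0], "linear": [0, 0, 0], "grip": 60},
    {"angular": [0, 0, 0], "linear": [0, 0, 0], "grip": 60}
  ]
}}

```text
t: 1.45
eef_pos: [0.3764, -0.2827, 0.2186]
eef_rot: [180.0, -0.0, 0.2]
contact_force: [-0.6, -0.3, 0.5]
grip_width: 0.6
finger_force: 0.0
```

```bash
cat > w.py <<'E'
from h import *
import sys
o=status.get_obs(); im=viewer.grab_frame("wrist"); C=cam("wrist",o)
print(o["t"].__round__(2),o["eef_pos"].round(4),o["eef_rot"].round(2))
cv2.imwrite(f"pics/{sys.argv[1]}.png",im[:,:,::-1])
m=terra(im); cs,_=cv2.findContours(m,cv2.RETR_EXTERNAL,cv2.CHAIN_APPROX_NONE)
for c in cs:
    if cv2.contourArea(c)<400: continue
    x,y,w,h=cv2.boundingRect(c)
    out=[]
    for z in (.012,.0375,.0425,.0475):
        q,d,e=circ(C,c,z); out+= [z,e and np.round(e[0],1),e and np.round(e[1],1)] if z==.012 else [z,e and np.round(e[0],1)]
    print((x,y,w,h),*out)
E
python3 w.py w1
```

```text
1.45 [ 0.3764 -0.2827  0.2186] [180.    -0.     0.23]
(242, 147, 85, 83) 0.012 [ 372.7 -285.1] [102.3 102.4] 0.0375 [ 377.7 -284.8] 0.0425 [ 378.7 -284.8] 0.0475 [ 379.7 -284.7]
(30, 64, 116, 92) 0.012 [462.6 -58.9] [ 98.9 129.9] 0.0375 [461.5 -74.2] 0.0425 [461.3 -77.2] 0.0475 [461.1 -80.2]
(353, 0, 110, 77) 0.012 [ 553.3 -415.5] [ 93.6 124.7] 0.0375 [ 546.  -406.4] 0.0425 [ 544.6 -404.6] 0.0475 [ 543.2 -402.8]
```

View pics/w1.png

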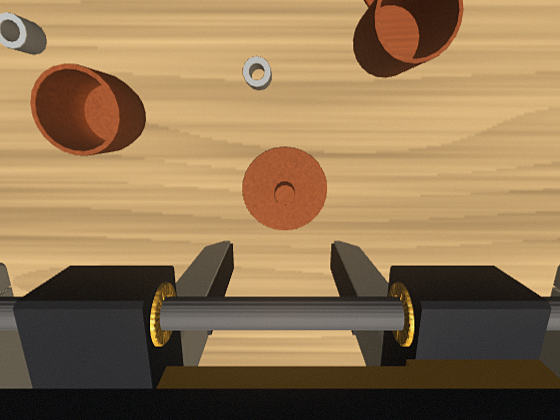

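The medium terracotta lid is at (284,188) in the wrist picture. It measures 102 mm across and the two cameras agree to 3 mm, with the knob between the fingers' closing line. Descending to grasp it.

Call:
{"api": "move_arm", "payload": {
  "motion": [
    {"angular": [0, 0, 0], "linear": [-0.002, 0.002, 0.03], "grip": 60},
    {"angular": [0, 0, 0], "linear": [0, 0, 0.04], "grip": 60},
    {"angular": [0, 0, 0], "linear": [0, 0, 0.04], "grip": 60},
    {"angular": [0, 0, 0], "linear": [0, 0, 0.04], "grip": 60},
    {"angular": [0, 0, 0], "linear": [0, 0, 0.03], "grip": 60}
  ]
}}

```text
t: 1.92
eef_pos: [0.3712, -0.2864, 0.0353]
eef_rot: [-179.9, 0.1, -0.1]
contact_force: [0.4, -0.3, 0.0]
grip_width: 0.6
finger_force: 0.0
```

Call:
{"api": "move_arm", "payload": {
  "motion": [
    {"angular": [0, 0, 0], "linear": [0, 0, 0.015], "grip": 60},
    {"angular": [0, 0, 0], "linear": [0, 0, 0.007], "grip": 60},
    {"angular": [0, 0, 0], "linear": [0, 0, 0], "grip": 60},
    {"angular": [0, 0, 0], "linear": [0, 0, 0], "grip": 10},
    {"angular": [0, 0, 0], "linear": [0, 0, 0], "grip": 10}
  ],
  "grip_force": 20
}}

```text
t: 2.33
eef_pos: [0.3744, -0.2877, 0.0184]
eef_rot: [179.9, -0.1, -0.1]
contact_force: [0.1, -0.4, 0.1]
grip_width: 0.503
finger_force: 0.0
```

Call:
{"api": "move_arm", "payload": {
  "motion": [
    {"angular": [0, 0, 0], "linear": [0, 0, 0], "grip": 10},
    {"angular": [0, 0, 0], "linear": [0, 0, 0], "grip": 10},
    {"angular": [0, 0, 0], "linear": [0, 0, 0], "grip": 10}
  ]
}}

```text
t: 2.58
eef_pos: [0.3742, -0.2868, 0.0177]
eef_rot: [179.9, -0.1, 0.0]
contact_force: [0.5, 0.4, -0.2]
grip_width: 0.294
finger_force: 0.0
```

Call:
{"api": "move_arm", "payload": {
  "motion": [
    {"angular": [0, 0, 0], "linear": [0, 0, 0], "grip": 10},
    {"angular": [0, 0, 0], "linear": [0, 0, 0], "grip": 10},
    {"angular": [0, 0, 0], "linear": [0, 0, -0.005], "grip": 10},
    {"angular": [0, 0, 0], "linear": [0, 0, -0.015], "grip": 10},
    {"angular": [0, 0, 0], "linear": [0, 0, -0.03], "grip": 10}
  ],
  "grip_force": 25
}}

```text
t: 3.0
eef_pos: [0.3709, -0.2836, 0.0635]
eef_rot: [-179.7, 0.3, 0.0]
contact_force: [0.1, -0.8, -2.1]
grip_width: 0.253
finger_force: 25.0
```

Call:
{"api": "move_arm", "payload": {
  "motion": [
    {"angular": [0, 0, 0], "linear": [0, 0, -0.04], "grip": 10},
    {"angular": [0, 0, 0], "linear": [0, 0, -0.04], "grip": 10},
    {"angular": [0, 0, 0], "linear": [0, -0.01, -0.03], "grip": 10},
    {"angular": [0, 0, 0], "linear": [0, -0.03, 0], "grip": 10},
    {"angular": [0, 0, 0], "linear": [0, -0.04, 0], "grip": 10}
  ]
}}

```text
t: 3.42
eef_pos: [0.3747, -0.2078, 0.1797]
eef_rot: [179.8, -0.2, -0.2]
contact_force: [2.1, 0.8, -1.8]
grip_width: 0.251
finger_force: 25.0
```

```bash
python3 w.py w2
```

```text
3.42 [ 0.3747 -0.2078  0.1797] [ 1.7979e+02 -2.4000e-01 -1.7000e-01]
(195, 165, 174, 132) 0.012 [ 323.1 -206.7] [162.8 197.4] 0.0375 [ 332.3 -206.7] 0.0425 [ 334.1 -206.7] 0.0475 [ 335.9 -206.7]
(0, 94, 28, 61) 0.012 [449.6  86.8] [61.7 65.6] 0.0375 [449.2  64.4] 0.0425 [449.1  60. ] 0.0475 [449.1  55.6]
(83, 54, 117, 105) 0.012 [463.4 -64.1] [100.6 117.2] 0.0375 [462. -75.] 0.0425 [461.7 -77.2] 0.0475 [461.4 -79.3]
(435, 0, 125, 70) 0.012 [ 539.2 -416.1] [ 75.5 127.8] 0.0375 [ 531.9 -400.2] 0.0425 [ 530.5 -397. ] 0.0475 [ 529.1 -393.9]
```

View pics/w2.png

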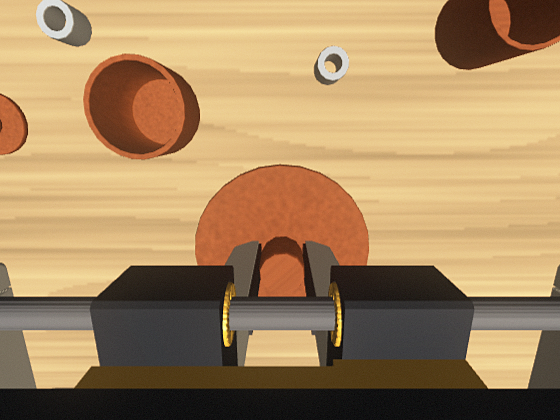

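The wrist view shows the lid held level by its knob at (282,240). Carrying it towards the medium jar, stopping short to look.

Call:
{"api": "move_arm", "payload": {
  "motion": [
    {"angular": [0, 0, 0], "linear": [0.0015, -0.04, 0], "grip": 10},
    {"angular": [0, 0, 0], "linear": [0.0015, -0.04, 0], "grip": 10},
    {"angular": [0, 0, 0], "linear": [0.0015, -0.04, 0], "grip": 10},
    {"angular": [0, 0, 0], "linear": [0.0015, -0.04, 0], "grip": 10},
    {"angular": [0, 0, 0], "linear": [0.0015, -0.04, 0], "grip": 10}
  ]
}}

```text
t: 3.88
eef_pos: [0.3803, -0.0044, 0.1766]
eef_rot: [-180.0, -0.0, -0.0]
contact_force: [0.3, -1.0, -1.7]
grip_width: 0.254
finger_force: 25.0
```

Call:
{"api": "move_arm", "payload": {
  "motion": [
    {"angular": [0, 0, 0], "linear": [0.0015, -0.04, 0], "grip": 10},
    {"angular": [0, 0, 0], "linear": [0.0015, -0.04, 0], "grip": 10},
    {"angular": [0, 0, 0], "linear": [0.0015, -0.04, 0], "grip": 10},
    {"angular": [0, 0, 0], "linear": [0.0015, -0.03, 0], "grip": 10},
    {"angular": [0, 0, 0], "linear": [0, 0, 0], "grip": 10}
  ]
}}

```text
t: 4.3
eef_pos: [0.3862, 0.1487, 0.1766]
eef_rot: [-179.9, 0.0, 0.3]
contact_force: [-0.4, 0.3, -1.2]
grip_width: 0.251
finger_force: 25.0
```

```bash
python3 w.py w3
```

```text
4.3 [0.3862 0.1487 0.1766] [-1.7988e+02  3.0000e-02  2.9000e-01]
(82, 143, 287, 154) 0.012 [351.5 209.2] [174.5 325.9] 0.0375 [359.6 204.6] 0.0425 [361.2 203.7] 0.0475 [362.8 202.8]
(309, 102, 62, 63) 0.012 [449.7  90.5] [62.3 62.6] 0.0375 [450.3  95. ] 0.0425 [450.4  95.9] 0.0475 [450.5  96.8]
(472, 72, 88, 102) 0.012 [ 459.8 -135.9] [ 99.6 185.1] 0.0375 [ 459.5 -113.9] 0.0425 [ 459.5 -109.6] 0.0475 [ 459.4 -105.3]
(0, 0, 75, 58) 0.012 [547.3 388.3] [55.7 83.2] 0.0375 [540.3 369.8] 0.0425 [538.9 366.2] 0.0475 [537.6 362.6]
```

View pics/w3.png

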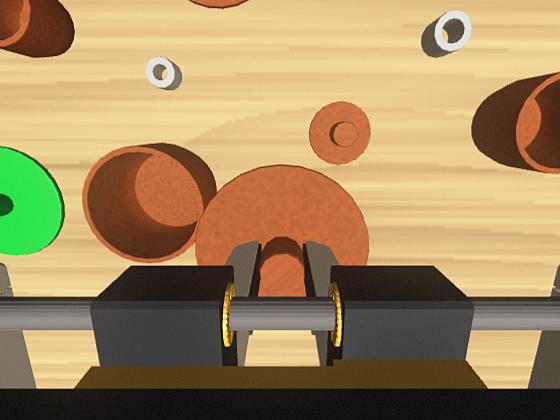

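The wrist view shows the medium jar's rim: left edge (82,202), top (145,145), bottom (150,264). The lid is still level. I'll fit each rim by its far arc at rim height, where the outline is the rim itself.

```bash
cat >> h.py <<'E'
from scipy.optimize import least_squares
def rim(C,cn,z,r,clip=None):
    """circle fit (fixed centre start) to the outline arc farthest from the camera nadir"""
    u=cn[:,0,:]
    if clip is not None: u=u[clip(u)]
    u=u[(u[:,0]>1)&(u[:,1]>1)&(u[:,0]<558)]
    P=cast(C,u,z)[:,:2]; n=C[2][:2]; c=P.mean(0)
    for _ in range(6):
        a=c-n; a/=np.linalg.norm(a); d=P-c
        Q=P[(d@a)>0.15*np.linalg.norm(d,axis=1)]
        f=least_squares(lambda q:np.linalg.norm(Q-q[:2],axis=1)-q[2],[*c,r],loss="soft_l1",f_scale=.001)
        c=f.x[:2]
    return f.x.round(4),len(Q)
E
python3 - <<'E'
from h import *
C=cam("wrist",{"eef_pos":np.array([.3862,.1487,.1766]),"eef_rot":np.array([-179.88,.03,.29])})
m=terra(cv2.imread("pics/w3.png")[:,:,::-1].copy()); cs,_=cv2.findContours(m,cv2.RETR_EXTERNAL,cv2.CHAIN_APPROX_NONE)
c=max(cs,key=cv2.contourArea); print('w jm',rim(C,c,.085,.052,lambda u:u[:,0]<165))
C=cam("top"); m=terra(cv2.imread("pics/top0.png")[:,:,::-1].copy()); cs,_=cv2.findContours(m,cv2.RETR_EXTERNAL,cv2.CHAIN_APPROX_NONE)
for n,u,v,h,r in [('jl',296,193,.095,.062),('jm',218,276,.085,.052),('js',325,253,.075,.042),('jt',184,228,.065,.032)]:
    c=[c for c in cs if cv2.pointPolygonTest(c,(u,v),True)>0][0]; print(n,rim(C,c,h,r))
E
```

```text
w jm (array([0.3892, 0.2685, 0.0506]), 146)
jl (array([0.659 , 0.0099, 0.0588]), 49)
jm (array([0.3928, 0.2681, 0.0487]), 40)
js (array([ 0.4634, -0.0847,  0.0382]), 31)
jt (array([0.5523, 0.3806, 0.0282]), 22)
```

Call:
{"api": "move_arm", "payload": {
  "motion": [
    {"angular": [0, 0, 0], "linear": [0.003, -0.03, 0], "grip": 10},
    {"angular": [0, 0, 0], "linear": [0, -0.03, 0], "grip": 10},
    {"angular": [0, 0, 0], "linear": [0, -0.03, 0], "grip": 10},
    {"angular": [0, 0, 0], "linear": [0, -0.03, 0], "grip": 10},
    {"angular": [0, 0, 0], "linear": [0, 0, 0], "grip": 10}
  ]
}}

```text
t: 4.77
eef_pos: [0.3898, 0.2666, 0.1765]
eef_rot: [-179.9, 0.0, 0.1]
contact_force: [1.5, -0.1, -1.5]
grip_width: 0.254
finger_force: 25.0
```

Call:
{"api": "move_arm", "payload": {
  "motion": [
    {"angular": [0, 0, 0], "linear": [0, 0, 0], "grip": 10},
    {"angular": [0, 0, 0], "linear": [0, 0, 0], "grip": 10}
  ]
}}

```text
t: 4.93
eef_pos: [0.39, 0.2626, 0.1763]
eef_rot: [179.9, 0.0, -0.0]
contact_force: [0.3, -0.4, -1.4]
grip_width: 0.253
finger_force: 25.0
```

```bash
python3 w.py w4
```

```text
4.93 [0.39   0.2626 0.1763] [ 1.7993e+02  5.0000e-02 -1.0000e-02]
(195, 148, 174, 149) 0.012 [344.3 264.3] [180.8 193. ] 0.0375 [353.3 264.2] 0.0425 [355.  264.2] 0.0475 [356.8 264.2]
(417, 105, 63, 63) 0.012 [449.7  91.3] [62.5 63.7] 0.0375 [450.5 104.6] 0.0425 [450.7 107.2] 0.0475 [450.9 109.8]
(301, 0, 73, 13) 0.012 [590. 212.] [53.2 85.1] 0.0375 [580. 216.] 0.0425 [578.  216.7] 0.0475 [576.1 217.5]
(92, 0, 97, 63) 0.012 [558.7 395. ] [69.4 94.3] 0.0375 [551.1 384.9] 0.0425 [549.6 382.9] 0.0475 [548.1 380.9]
```

View pics/w4.png

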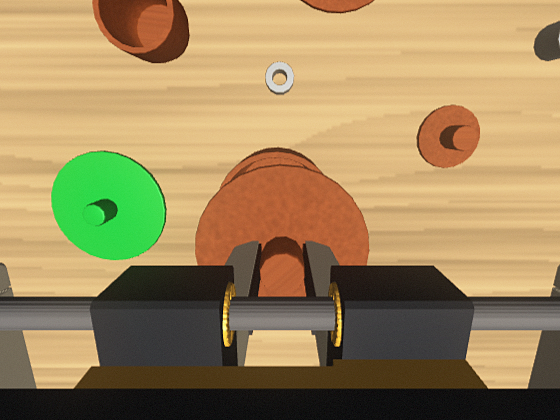

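In the wrist view the jar rim (top about (275,148)) shows slightly left of the lid centre (282,240). I'll shift 6 mm left, lower to just above the rim and check.

Call:
{"api": "move_arm", "payload": {
  "motion": [
    {"angular": [0, 0, 0], "linear": [0, -0.006, 0], "grip": 10},
    {"angular": [0, 0, 0], "linear": [0, 0, 0.025], "grip": 10},
    {"angular": [0, 0, 0], "linear": [0, 0, 0.025], "grip": 10},
    {"angular": [0, 0, 0], "linear": [0, 0, 0.013], "grip": 10},
    {"angular": [0, 0, 0], "linear": [0, 0, 0], "grip": 10}
  ]
}}

```text
t: 5.4
eef_pos: [0.388, 0.2679, 0.1101]
eef_rot: [179.8, 0.3, -0.1]
contact_force: [-0.1, 0.3, -2.6]
grip_width: 0.257
finger_force: 25.0
```

Call:
{"api": "move_arm", "payload": {
  "motion": [
    {"angular": [0, 0, 0], "linear": [0, 0, 0], "grip": 10},
    {"angular": [0, 0, 0], "linear": [0, 0, 0], "grip": 10}
  ]
}}

```text
t: 5.57
eef_pos: [0.3909, 0.2699, 0.1149]
eef_rot: [-180.0, -0.1, -0.1]
contact_force: [0.3, 0.5, -0.7]
grip_width: 0.255
finger_force: 25.0
```

```bash
python3 w.py w5 | head -1; python3 - <<'E'
from h import *
a=viewer.grab_frame("scene")[120:270,340:540]; b=cv2.imread("pics/w5.png")[100:250,150:410]
cv2.imwrite("pics/c5.png",np.hstack([cv2.resize(a[:,:,::-1],(400,300)),cv2.resize(b,(400,300))]))
E
```

```text
5.57 [0.3909 0.2699 0.1149] [-1.7996e+02 -8.0000e-02 -5.0000e-02]
```

View pics/c5.png

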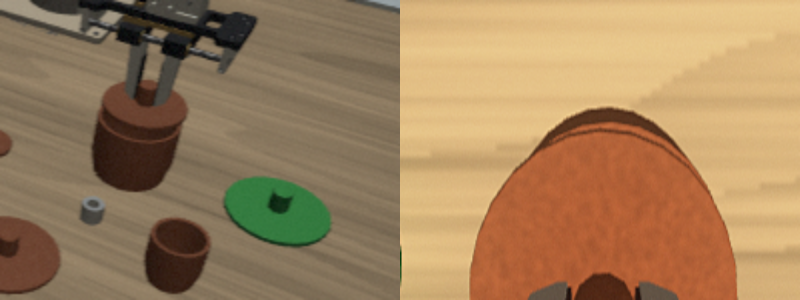

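The scene crop (left) shows the lid directly over the medium jar, and the wrist crop shows the rim symmetric about it. Lowering gently.

Call:
{"api": "move_arm", "payload": {
  "motion": [
    {"angular": [0, 0, 0], "linear": [0, 0, 0.006], "grip": 10},
    {"angular": [0, 0, 0], "linear": [0, 0, 0.005], "grip": 10},
    {"angular": [0, 0, 0], "linear": [0, 0, 0.003], "grip": 10},
    {"angular": [0, 0, 0], "linear": [0, 0, 0], "grip": 10},
    {"angular": [0, 0, 0], "linear": [0, 0, 0], "grip": 10}
  ]
}}

```text
t: 6.08
eef_pos: [0.3898, 0.2697, 0.0992]
eef_rot: [180.0, 0.0, -0.0]
contact_force: [-0.5, 0.5, -0.5]
grip_width: 0.252
finger_force: 25.0
```

Call:
{"api": "move_arm", "payload": {
  "motion": [
    {"angular": [0, 0, 0], "linear": [0, 0, 0.001], "grip": 10},
    {"angular": [0, 0, 0], "linear": [0, 0, 0.001], "grip": 10},
    {"angular": [0, 0, 0], "linear": [0, 0, 0.0005], "grip": 10},
    {"angular": [0, 0, 0], "linear": [0, 0, 0], "grip": 10},
    {"angular": [0, 0, 0], "linear": [0, 0, 0], "grip": 10}
  ]
}}

```text
t: 6.5
eef_pos: [0.3902, 0.27, 0.0975]
eef_rot: [-180.0, -0.0, -0.0]
contact_force: [-1.1, -1.3, 2.7]
grip_width: 0.253
finger_force: 25.0
```

Call:
{"api": "move_arm", "payload": {
  "motion": [
    {"angular": [0, 0, 0], "linear": [0, 0, 0], "grip": 50},
    {"angular": [0, 0, 0], "linear": [0, 0, 0], "grip": 50},
    {"angular": [0, 0, 0], "linear": [0, 0, 0], "grip": 50},
    {"angular": [0, 0, 0], "linear": [0, 0, -0.015], "grip": 50},
    {"angular": [0, 0, 0], "linear": [0, 0, -0.03], "grip": 50}
  ]
}}

```text
t: 6.92
eef_pos: [0.3875, 0.2684, 0.1386]
eef_rot: [179.8, 0.4, -0.0]
contact_force: [-0.4, -0.2, 0.5]
grip_width: 0.495
finger_force: 0.0
```

Call:
{"api": "move_arm", "payload": {
  "motion": [
    {"angular": [0, 0, 0], "linear": [0, 0, -0.04], "grip": 50},
    {"angular": [0, 0, 0], "linear": [0.0123, 0.036, 0], "grip": 50},
    {"angular": [0, 0, 0], "linear": [0.0123, 0.036, 0], "grip": 50},
    {"angular": [0, 0, 0], "linear": [0.0123, 0.036, 0], "grip": 50},
    {"angular": [0, 0, 0], "linear": [0.0123, 0.036, 0], "grip": 50}
  ]
}}

```text
t: 7.33
eef_pos: [0.4397, 0.1246, 0.1826]
eef_rot: [-180.0, -0.1, 0.1]
contact_force: [1.5, 1.0, -0.4]
grip_width: 0.502
finger_force: 0.0
```

Call:
{"api": "move_arm", "payload": {
  "motion": [
    {"angular": [0, 0, 0], "linear": [0.0123, 0.036, 0], "grip": 50},
    {"angular": [0, 0, 0], "linear": [0, 0, 0], "grip": 50},
    {"angular": [0, 0, 0], "linear": [0, 0, 0], "grip": 50},
    {"angular": [0, 0, 0], "linear": [0, 0, 0], "grip": 50}
  ]
}}

```text
t: 7.67
eef_pos: [0.4515, 0.09, 0.182]
eef_rot: [-180.0, 0.0, -0.1]
contact_force: [0.2, 0.1, -0.2]
grip_width: 0.504
finger_force: 0.0
```

```bash
python3 w.py w6; python3 - <<'E'
from h import *
a=viewer.grab_frame("scene")[120:270,340:540]; b=cv2.imread("pics/w6.png")
cv2.imwrite("pics/c6.png",np.hstack([cv2.resize(a[:,:,::-1],(400,300)),cv2.resize(b,(400,300))]))
E
```

```text
7.67 [0.4515 0.09   0.182 ] [-1.7997e+02  2.0000e-02 -7.0000e-02]
(26, 206, 145, 91) 0.012 [373.1 306.3] [110.3 187.4] 0.0375 [384.4 289.9] 0.0425 [386.6 286.7] 0.0475 [388.8 283.5]
(254, 165, 57, 57) 0.012 [450.2  90.2] [62.3 62.6] 0.0375 [455.7  90.2] 0.0425 [456.7  90.2] 0.0475 [457.8  90.2]
(407, 147, 118, 94) 0.012 [ 450.3 -112.8] [102.2 133.4] 0.0375 [455.8 -97.4] 0.0425 [456.8 -94.4] 0.0475 [457.9 -91.3]
(0, 70, 32, 61) 0.012 [550.6 402. ] [ 65.4 112.8] 0.0375 [548.4 378.3] 0.0425 [548.  373.7] 0.0475 [547.6 369.1]
(536, 0, 24, 59) 0.012 [ 613.  -172.5] [32.2 57.9] 0.0375 [ 606.1 -152.5] 0.0425 [ 604.7 -148.6] 0.0475 [ 603.4 -144.7]
(311, 0, 137, 45) 0.012 [707.6 -24.9] [153.8 239.8] 0.0375 [693.5 -16.2] 0.0425 [690.8 -14.5] 0.0475 [688.  -12.8]
(91, 0, 131, 83) 0.012 [625.8 209.9] [122.3 123.9] 0.0375 [617.9 200.9] 0.0425 [616.4 199.1] 0.0475 [614.8 197.3]
```

View pics/c6.png

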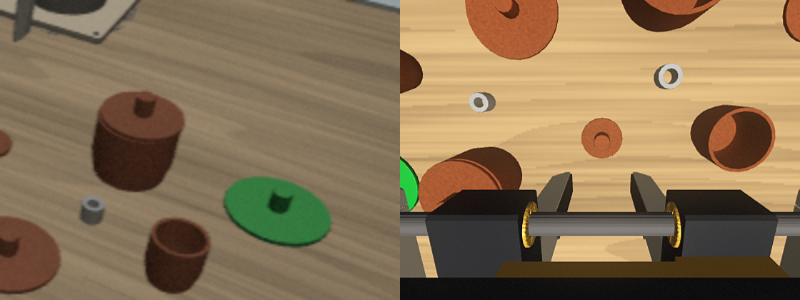

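The medium lid is seated flat (scene crop knob at (145,100)). The tiny lid is centred between the fingers at (602,137) in the right crop; the wrist view puts it at (0.450, 0.090), 62 mm across. Grasping it.

Call:
{"api": "move_arm", "payload": {
  "motion": [
    {"angular": [0, 0, 0], "linear": [0, 0, 0.03], "grip": 50},
    {"angular": [0, 0, 0], "linear": [0, 0, 0.04], "grip": 50},
    {"angular": [0, 0, 0], "linear": [0, 0, 0.04], "grip": 50},
    {"angular": [0, 0, 0], "linear": [0, 0, 0.03], "grip": 50},
    {"angular": [0, 0, 0], "linear": [0, 0, 0.016], "grip": 50}
  ]
}}

```text
t: 8.18
eef_pos: [0.4481, 0.0911, 0.0218]
eef_rot: [180.0, 0.3, 0.1]
contact_force: [0.2, 0.2, -0.3]
grip_width: 0.498
finger_force: 0.0
```

Call:
{"api": "move_arm", "payload": {
  "motion": [
    {"angular": [0, 0, 0], "linear": [0, 0, 0.008], "grip": 50},
    {"angular": [0, 0, 0], "linear": [0, 0, 0], "grip": 50},
    {"angular": [0, 0, 0], "linear": [0, 0, 0], "grip": 10},
    {"angular": [0, 0, 0], "linear": [0, 0, 0], "grip": 10},
    {"angular": [0, 0, 0], "linear": [0, 0, 0], "grip": 10}
  ]
}}

```text
t: 8.6
eef_pos: [0.4533, 0.0902, 0.02]
eef_rot: [-180.0, -0.2, 0.0]
contact_force: [-0.0, 0.4, 0.8]
grip_width: 0.332
finger_force: 0.0
```

Call:
{"api": "move_arm", "payload": {
  "motion": [
    {"angular": [0, 0, 0], "linear": [0, 0, 0], "grip": 10},
    {"angular": [0, 0, 0], "linear": [0, 0, 0], "grip": 10},
    {"angular": [0, 0, 0], "linear": [0, 0, 0], "grip": 10},
    {"angular": [0, 0, 0], "linear": [0, 0, 0], "grip": 10}
  ]
}}

```text
t: 8.93
eef_pos: [0.4529, 0.09, 0.0196]
eef_rot: [-180.0, -0.1, -0.0]
contact_force: [-1.2, 1.0, 6.8]
grip_width: 0.248
finger_force: 25.0
```

Call:
{"api": "move_arm", "payload": {
  "motion": [
    {"angular": [0, 0, 0], "linear": [0, 0, -0.01], "grip": 10},
    {"angular": [0, 0, 0], "linear": [0, 0, -0.03], "grip": 10},
    {"angular": [0, 0, 0], "linear": [0, 0, -0.04], "grip": 10},
    {"angular": [0, 0, 0], "linear": [0, 0, -0.04], "grip": 10},
    {"angular": [0, 0, 0], "linear": [0, 0, -0.035], "grip": 10}
  ]
}}

```text
t: 9.35
eef_pos: [0.4514, 0.0897, 0.1763]
eef_rot: [-180.0, -0.1, -0.0]
contact_force: [0.2, -0.1, -0.5]
grip_width: 0.256
finger_force: 25.0
```

Call:
{"api": "move_arm", "payload": {
  "motion": [
    {"angular": [0, 0, 0], "linear": [0.0132, -0.038, 0], "grip": 10},
    {"angular": [0, 0, 0], "linear": [0.0132, -0.038, 0], "grip": 10},
    {"angular": [0, 0, 0], "linear": [0.0132, -0.038, 0], "grip": 10},
    {"angular": [0, 0, 0], "linear": [0.0132, -0.038, 0], "grip": 10},
    {"angular": [0, 0, 0], "linear": [0.0132, -0.038, 0], "grip": 10}
  ]
}}

```text
t: 9.77
eef_pos: [0.518, 0.2816, 0.1741]
eef_rot: [-180.0, -0.0, -0.0]
contact_force: [0.9, -0.5, -0.6]
grip_width: 0.254
finger_force: 25.0
```

Call:
{"api": "move_arm", "payload": {
  "motion": [
    {"angular": [0, 0, 0], "linear": [0, 0, 0], "grip": 10},
    {"angular": [0, 0, 0], "linear": [0, 0, 0], "grip": 10},
    {"angular": [0, 0, 0], "linear": [0, 0, 0], "grip": 10},
    {"angular": [0, 0, 0], "linear": [0, 0, 0], "grip": 10}
  ]
}}

```text
t: 10.1
eef_pos: [0.5175, 0.2788, 0.1737]
eef_rot: [180.0, -0.0, -0.1]
contact_force: [0.4, -0.1, -0.6]
grip_width: 0.25
finger_force: 25.0
```

```bash
cat > j.py <<'E'
# usage: j.py name x y rimz r : rim of the jar near (x,y) in the wrist view
from h import *
import sys
n,x,y,z,r=sys.argv[1],*map(float,sys.argv[2:6])
o=status.get_obs(); im=viewer.grab_frame("wrist"); C=cam("wrist",o); cv2.imwrite(f"pics/{n}.png",im[:,:,::-1])
print(round(o["t"],2),o["eef_pos"].round(4),o["contact_force"].round(1))
cs,_=cv2.findContours(terra(im),cv2.RETR_EXTERNAL,cv2.CHAIN_APPROX_NONE)
for c in cs:
    if cv2.contourArea(c)<300: continue
    q=cast(C,c[:,0,:],z)[:,:2]
    if np.linalg.norm(q-[x,y],axis=1).min()<1.5*r:
        sel=lambda u:np.linalg.norm(cast(C,u,z)[:,:2]-[x,y],axis=1)<1.4*r
        print(cv2.boundingRect(c),"rim",rim(C,c,z,r,sel),"hull@z/2",circ(C,c,z/2)[0].round(4))
E
python3 j.py w7 .5525 .382 .065 .032
```

```text
10.1 [0.5175 0.2788 0.1737] [ 0.4 -0.1 -0.6]
(132, 134, 82, 72) rim (array([0.5499, 0.3798, 0.0309]), 91) hull@z/2 [0.5461 0.3862]
```

Call:
{"api": "move_arm", "payload": {
  "motion": [
    {"angular": [0, 0, 0], "linear": [0.0112, -0.0337, 0], "grip": 10},
    {"angular": [0, 0, 0], "linear": [0.0112, -0.0337, 0], "grip": 10},
    {"angular": [0, 0, 0], "linear": [0.0112, -0.0337, 0], "grip": 10},
    {"angular": [0, 0, 0], "linear": [0, 0, 0.02], "grip": 10},
    {"angular": [0, 0, 0], "linear": [0, 0, 0.03], "grip": 10}
  ]
}}

```text
t: 10.57
eef_pos: [0.5543, 0.383, 0.1275]
eef_rot: [-179.7, -0.4, 0.0]
contact_force: [-0.0, -0.1, -0.7]
grip_width: 0.253
finger_force: 25.0
```

Call:
{"api": "move_arm", "payload": {
  "motion": [
    {"angular": [0, 0, 0], "linear": [0, 0, 0.015], "grip": 10},
    {"angular": [0, 0, 0], "linear": [0, 0, 0.008], "grip": 10},
    {"angular": [0, 0, 0], "linear": [0, 0, 0.004], "grip": 10},
    {"angular": [0, 0, 0], "linear": [0, 0, 0], "grip": 10},
    {"angular": [0, 0, 0], "linear": [0, 0, 0], "grip": 10}
  ]
}}

```text
t: 10.98
eef_pos: [0.5521, 0.3808, 0.0979]
eef_rot: [-179.9, -0.1, -0.1]
contact_force: [0.2, -0.2, 0.3]
grip_width: 0.254
finger_force: 25.0
```

```bash
python3 - <<'E'
from h import *
o=status.get_obs(); print(o["t"],o["eef_pos"].round(4))
a=viewer.grab_frame("scene")[170:290,370:530]; b=viewer.grab_frame("wrist")[100:320,140:420]
cv2.imwrite("pics/c8.png",np.hstack([cv2.resize(x[:,:,::-1],(400,300)) for x in (a,b)]))
E
```

```text
10.9833 [0.5521 0.3808 0.0979]
```

View pics/c8.png

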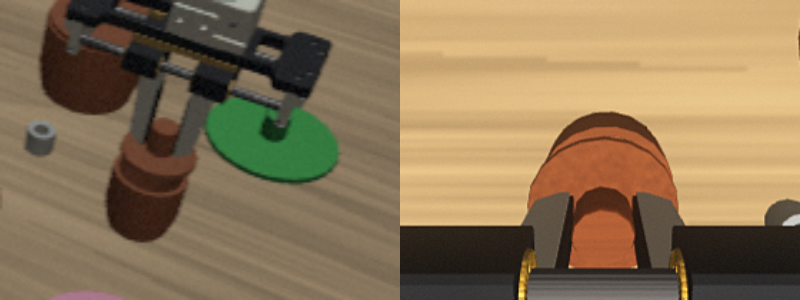

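The tiny lid is centred over the tiny jar in both crops (rim apex about (606,125) against knob (604,215)). Lowering.

Call:
{"api": "move_arm", "payload": {
  "motion": [
    {"angular": [0, 0, 0], "linear": [0, 0, 0.006], "grip": 10},
    {"angular": [0, 0, 0], "linear": [0, 0, 0.005], "grip": 10},
    {"angular": [0, 0, 0], "linear": [0, 0, 0.003], "grip": 10},
    {"angular": [0, 0, 0], "linear": [0, 0, 0.0015], "grip": 10},
    {"angular": [0, 0, 0], "linear": [0, 0, 0], "grip": 10}
  ]
}}

```text
t: 11.5
eef_pos: [0.5509, 0.3808, 0.0801]
eef_rot: [180.0, 0.0, -0.0]
contact_force: [0.8, 0.1, -0.0]
grip_width: 0.255
finger_force: 25.0
```

Call:
{"api": "move_arm", "payload": {
  "motion": [
    {"angular": [0, 0, 0], "linear": [0, 0, 0.001], "grip": 10},
    {"angular": [0, 0, 0], "linear": [0, 0, 0.001], "grip": 10},
    {"angular": [0, 0, 0], "linear": [0, 0, 0], "grip": 10},
    {"angular": [0, 0, 0], "linear": [0, 0, 0], "grip": 10}
  ]
}}

```text
t: 11.83
eef_pos: [0.5516, 0.3811, 0.0798]
eef_rot: [-180.0, -0.1, -0.0]
contact_force: [-2.5, -2.0, 5.2]
grip_width: 0.251
finger_force: 25.0
```

Call:
{"api": "move_arm", "payload": {
  "motion": [
    {"angular": [0, 0, 0], "linear": [0, 0, 0], "grip": 50},
    {"angular": [0, 0, 0], "linear": [0, 0, 0], "grip": 50},
    {"angular": [0, 0, 0], "linear": [0, 0, 0], "grip": 50},
    {"angular": [0, 0, 0], "linear": [0, 0, -0.02], "grip": 50},
    {"angular": [0, 0, 0], "linear": [0, 0, -0.04], "grip": 50}
  ]
}}

```text
t: 12.25
eef_pos: [0.5474, 0.3787, 0.1319]
eef_rot: [179.7, 0.6, -0.0]
contact_force: [-0.7, -0.0, -0.8]
grip_width: 0.494
finger_force: 0.0
```

Call:
{"api": "move_arm", "payload": {
  "motion": [
    {"angular": [0, 0, 0], "linear": [0, 0, -0.04], "grip": 50},
    {"angular": [0, 0, 0], "linear": [0.0152, 0.034, 0], "grip": 50},
    {"angular": [0, 0, 0], "linear": [0.0152, 0.034, 0], "grip": 50},
    {"angular": [0, 0, 0], "linear": [0.0152, 0.034, 0], "grip": 50},
    {"angular": [0, 0, 0], "linear": [0.0152, 0.034, 0], "grip": 50}
  ]
}}

```text
t: 12.67
eef_pos: [0.6124, 0.2438, 0.1789]
eef_rot: [-180.0, -0.0, 0.1]
contact_force: [0.0, 0.2, 0.2]
grip_width: 0.498
finger_force: 0.0
```

Call:
{"api": "move_arm", "payload": {
  "motion": [
    {"angular": [0, 0, 0], "linear": [0.0152, 0.034, 0], "grip": 50},
    {"angular": [0, 0, 0], "linear": [0, 0, 0], "grip": 50},
    {"angular": [0, 0, 0], "linear": [0, 0, 0], "grip": 50},
    {"angular": [0, 0, 0], "linear": [0, 0, 0], "grip": 50}
  ]
}}

```text
t: 13.0
eef_pos: [0.6271, 0.211, 0.1784]
eef_rot: [-180.0, 0.0, -0.1]
contact_force: [-0.7, -0.2, -0.1]
grip_width: 0.496
finger_force: 0.0
```

```bash
python3 w.py w9; python3 - <<'E'
from h import *
a=viewer.grab_frame("scene")[150:300,320:520]; b=cv2.imread("pics/w9.png")
cv2.imwrite("pics/c9.png",np.hstack([cv2.resize(a[:,:,::-1],(400,300)),cv2.resize(b,(400,300))]))
E
```

```text
13.0 [0.6271 0.211  0.1784] [-1.7998e+02  3.0000e-02 -5.0000e-02]
(212, 339, 62, 27) 0.012 [404.1 261.5] [71.9 82.7] 0.0375 [426.6 257.7] 0.0425 [431.1 256.9] 0.0475 [435.5 256.2]
(518, 331, 23, 41) 0.012 [430.3 -96.4] [ 21.1 142.6] 0.0375 [450.8 -72.8] 0.0425 [454.8 -68.2] 0.0475 [458.9 -63.5]
(76, 236, 86, 38) 0.012 [529.6 406.6] [ 70.4 130.6] 0.0375 [542.5 391.6] 0.0425 [545.  388.7] 0.0475 [547.6 385.7]
(227, 136, 113, 111) 0.012 [626.7 210.8] [122.1 122.2] 0.0375 [632.1 210.9] 0.0425 [633.2 210.9] 0.0475 [634.2 210.9]
(416, 97, 144, 152) 0.012 [645.4 -49.3] [157.6 236.8] 0.0375 [649.4 -29.3] 0.0425 [650.2 -25.3] 0.0475 [651.  -21.4]
```

View pics/c9.png

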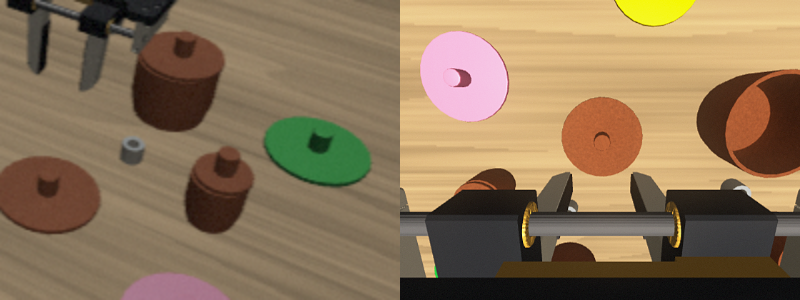

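The tiny and medium lids are both seated. Three other lids have the large lid's shape: pink (457,75) and yellow (655,5) in the right crop, and green (318,150) in the left. The terracotta one at (602,136) is 122 mm across, so it is lid_large, and it lies right under the gripper. Grasping it.

Call:
{"api": "move_arm", "payload": {
  "motion": [
    {"angular": [0, 0, 0], "linear": [0, 0, 0.03], "grip": 50},
    {"angular": [0, 0, 0], "linear": [0, 0, 0.04], "grip": 50},
    {"angular": [0, 0, 0], "linear": [0, 0, 0.04], "grip": 50},
    {"angular": [0, 0, 0], "linear": [0, 0, 0.028], "grip": 50},
    {"angular": [0, 0, 0], "linear": [0, 0, 0.014], "grip": 50}
  ]
}}

```text
t: 13.52
eef_pos: [0.6232, 0.2117, 0.0212]
eef_rot: [179.9, 0.4, 0.1]
contact_force: [-1.0, 0.0, 0.1]
grip_width: 0.5
finger_force: 0.0
```

Call:
{"api": "move_arm", "payload": {
  "motion": [
    {"angular": [0, 0, 0], "linear": [0, 0, 0.008], "grip": 50},
    {"angular": [0, 0, 0], "linear": [0, 0, 0], "grip": 50},
    {"angular": [0, 0, 0], "linear": [0, 0, 0], "grip": 10},
    {"angular": [0, 0, 0], "linear": [0, 0, 0], "grip": 10},
    {"angular": [0, 0, 0], "linear": [0, 0, 0], "grip": 10}
  ],
  "grip_force": 30
}}

```text
t: 13.93
eef_pos: [0.6292, 0.2115, 0.0215]
eef_rot: [-179.9, -0.2, 0.0]
contact_force: [0.1, -0.0, 0.5]
grip_width: 0.333
finger_force: 0.0
```

Call:
{"api": "move_arm", "payload": {
  "motion": [
    {"angular": [0, 0, 0], "linear": [0, 0, 0], "grip": 10},
    {"angular": [0, 0, 0], "linear": [0, 0, 0], "grip": 10},
    {"angular": [0, 0, 0], "linear": [0, 0, 0], "grip": 10},
    {"angular": [0, 0, 0], "linear": [0, 0, 0], "grip": 10}
  ]
}}

```text
t: 14.27
eef_pos: [0.6287, 0.2111, 0.0208]
eef_rot: [-180.0, -0.2, -0.0]
contact_force: [-1.3, -1.4, 6.6]
grip_width: 0.253
finger_force: 30.0
```

Call:
{"api": "move_arm", "payload": {
  "motion": [
    {"angular": [0, 0, 0], "linear": [0, 0, -0.01], "grip": 10},
    {"angular": [0, 0, 0], "linear": [0, 0, -0.03], "grip": 10},
    {"angular": [0, 0, 0], "linear": [0, 0, -0.04], "grip": 10},
    {"angular": [0, 0, 0], "linear": [0, 0, -0.04], "grip": 10},
    {"angular": [0, 0, 0], "linear": [0, 0, -0.04], "grip": 10}
  ]
}}

```text
t: 14.68
eef_pos: [0.6264, 0.2107, 0.1805]
eef_rot: [180.0, 0.1, -0.0]
contact_force: [0.1, 0.5, -1.5]
grip_width: 0.252
finger_force: 30.0
```

Call:
{"api": "move_arm", "payload": {
  "motion": [
    {"angular": [0, 0, 0], "linear": [0.008, 0.03, 0], "grip": 10},
    {"angular": [0, 0, 0], "linear": [0.008, 0.03, 0], "grip": 10},
    {"angular": [0, 0, 0], "linear": [0, 0, 0], "grip": 10},
    {"angular": [0, 0, 0], "linear": [0, 0, 0], "grip": 10},
    {"angular": [0, 0, 0], "linear": [0, 0, 0], "grip": 10}
  ]
}}

```text
t: 15.1
eef_pos: [0.6428, 0.151, 0.1785]
eef_rot: [-180.0, 0.1, -0.0]
contact_force: [-0.3, 0.4, -1.8]
grip_width: 0.252
finger_force: 30.0
```

```bash
python3 j.py w10 .66 .01 .095 .062
```

```text
15.1 [0.6428 0.151  0.1785] [-0.3  0.4 -1.8]
(180, 119, 352, 178) rim (array([0.6574, 0.0101, 0.0606]), 188) hull@z/2 [0.6202 0.0836]
```

Call:
{"api": "move_arm", "payload": {
  "motion": [
    {"angular": [0, 0, 0], "linear": [0.0038, 0.035, 0], "grip": 10},
    {"angular": [0, 0, 0], "linear": [0.0038, 0.036, 0], "grip": 10},
    {"angular": [0, 0, 0], "linear": [0.0038, 0.035, 0], "grip": 10},
    {"angular": [0, 0, 0], "linear": [0.0038, 0.035, 0], "grip": 10},
    {"angular": [0, 0, 0], "linear": [0, 0, 0.02], "grip": 10}
  ]
}}

```text
t: 15.57
eef_pos: [0.6613, 0.0045, 0.1631]
eef_rot: [179.8, -0.4, -0.2]
contact_force: [1.9, -0.0, -1.1]
grip_width: 0.251
finger_force: 30.0
```

Call:
{"api": "move_arm", "payload": {
  "motion": [
    {"angular": [0, 0, 0], "linear": [0, 0, 0.016], "grip": 10},
    {"angular": [0, 0, 0], "linear": [0, 0, 0.01], "grip": 10},
    {"angular": [0, 0, 0], "linear": [0, 0, 0.004], "grip": 10},
    {"angular": [0, 0, 0], "linear": [0, 0, 0], "grip": 10},
    {"angular": [0, 0, 0], "linear": [0, 0, 0], "grip": 10}
  ]
}}

```text
t: 15.98
eef_pos: [0.6584, 0.0109, 0.129]
eef_rot: [-180.0, 0.0, 0.1]
contact_force: [0.2, 0.1, -0.9]
grip_width: 0.25
finger_force: 30.0
```

```bash
python3 - <<'E'
from h import *
o=status.get_obs(); print(o["t"],o["eef_pos"].round(4))
a=viewer.grab_frame("scene")[120:270,180:380]; b=viewer.grab_frame("wrist")[100:320,140:420]
cv2.imwrite("pics/c11.png",np.hstack([cv2.resize(x[:,:,::-1],(400,300)) for x in (a,b)]))
E
```

```text
15.9833 [0.6584 0.0109 0.129 ]
```

View pics/c11.png

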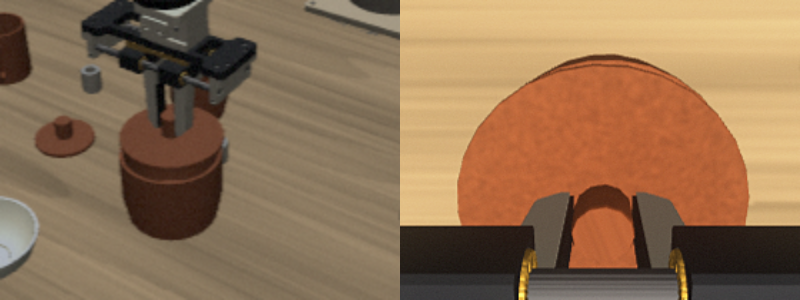

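The large lid is centred over the large jar in both crops (rim apex about (605,57), knob (604,215)). Lowering.

Call:
{"api": "move_arm", "payload": {
  "motion": [
    {"angular": [0, 0, 0], "linear": [0, 0, 0.006], "grip": 10},
    {"angular": [0, 0, 0], "linear": [0, 0, 0.005], "grip": 10},
    {"angular": [0, 0, 0], "linear": [0, 0, 0.003], "grip": 10},
    {"angular": [0, 0, 0], "linear": [0, 0, 0.0015], "grip": 10},
    {"angular": [0, 0, 0], "linear": [0, 0, 0], "grip": 10}
  ]
}}

```text
t: 16.5
eef_pos: [0.6579, 0.0099, 0.1122]
eef_rot: [-180.0, 0.1, -0.0]
contact_force: [0.5, -0.6, -1.9]
grip_width: 0.252
finger_force: 30.0
```

Call:
{"api": "move_arm", "payload": {
  "motion": [
    {"angular": [0, 0, 0], "linear": [0, 0, 0.001], "grip": 10},
    {"angular": [0, 0, 0], "linear": [0, 0, 0.001], "grip": 10},
    {"angular": [0, 0, 0], "linear": [0, 0, 0], "grip": 10},
    {"angular": [0, 0, 0], "linear": [0, 0, 0], "grip": 10}
  ]
}}

```text
t: 16.83
eef_pos: [0.6584, 0.0099, 0.1112]
eef_rot: [-180.0, -0.0, -0.0]
contact_force: [0.2, 0.3, -1.9]
grip_width: 0.253
finger_force: 30.0
```

Not in contact yet (the force is still the lid's weight), so I'll lower a little more.

Call:
{"api": "move_arm", "payload": {
  "motion": [
    {"angular": [0, 0, 0], "linear": [0, 0, 0.001], "grip": 10},
    {"angular": [0, 0, 0], "linear": [0, 0, 0.0005], "grip": 10},
    {"angular": [0, 0, 0], "linear": [0, 0, 0], "grip": 10},
    {"angular": [0, 0, 0], "linear": [0, 0, 0], "grip": 10}
  ]
}}

```text
t: 17.17
eef_pos: [0.6587, 0.0099, 0.1108]
eef_rot: [180.0, -0.0, -0.0]
contact_force: [-3.6, -0.2, 4.9]
grip_width: 0.25
finger_force: 30.0
```

Call:
{"api": "move_arm", "payload": {
  "motion": [
    {"angular": [0, 0, 0], "linear": [0, 0, 0], "grip": 50},
    {"angular": [0, 0, 0], "linear": [0, 0, 0], "grip": 50},
    {"angular": [0, 0, 0], "linear": [0, 0, 0], "grip": 50},
    {"angular": [0, 0, 0], "linear": [0, 0, -0.02], "grip": 50},
    {"angular": [0, 0, 0], "linear": [0, 0, -0.04], "grip": 50}
  ]
}}

```text
t: 17.58
eef_pos: [0.6543, 0.0101, 0.1631]
eef_rot: [-180.0, 0.7, -0.0]
contact_force: [-0.8, -0.3, -0.3]
grip_width: 0.492
finger_force: 0.0
```

Call:
{"api": "move_arm", "payload": {
  "motion": [
    {"angular": [0, 0, 0], "linear": [0, 0, -0.03], "grip": 50},
    {"angular": [0, 0, 0], "linear": [-0.005, 0.0345, 0], "grip": 50},
    {"angular": [0, 0, 0], "linear": [-0.005, 0.0345, 0], "grip": 50},
    {"angular": [0, 0, 0], "linear": [-0.005, 0.0345, 0], "grip": 50},
    {"angular": [0, 0, 0], "linear": [-0.005, 0.0345, 0], "grip": 50}
  ]
}}

```text
t: 18.0
eef_pos: [0.6382, -0.1292, 0.1998]
eef_rot: [180.0, -0.0, 0.0]
contact_force: [0.2, -0.2, 0.1]
grip_width: 0.502
finger_force: 0.0
```

Call:
{"api": "move_arm", "payload": {
  "motion": [
    {"angular": [0, 0, 0], "linear": [-0.005, 0.0345, 0], "grip": 50},
    {"angular": [0, 0, 0], "linear": [-0.005, 0.0345, 0], "grip": 50},
    {"angular": [0, 0, 0], "linear": [0, 0, 0], "grip": 50},
    {"angular": [0, 0, 0], "linear": [0, 0, 0], "grip": 50},
    {"angular": [0, 0, 0], "linear": [0, 0, 0], "grip": 50}
  ]
}}

```text
t: 18.42
eef_pos: [0.6284, -0.1968, 0.1994]
eef_rot: [-180.0, 0.0, -0.0]
contact_force: [-0.6, 0.7, -0.7]
grip_width: 0.502
finger_force: 0.0
```

```bash
python3 w.py w12
```

```text
18.42 [ 0.6284 -0.1968  0.1994] [-1.7996e+02  1.0000e-02 -4.0000e-02]
(413, 221, 109, 76) 0.012 [ 534.5 -419.8] [ 68.9 177.2] 0.0375 [ 546.3 -403.7] 0.0425 [ 548.7 -400.5] 0.0475 [ 551.  -397.4]
(248, 154, 72, 71) 0.012 [ 627.5 -198.1] [82.4 82.5] 0.0375 [ 632.7 -198. ] 0.0425 [ 633.7 -198. ] 0.0475 [ 634.7 -198. ]
(0, 102, 153, 144) 0.012 [645.7  64.7] [160.6 227. ] 0.0375 [649.5  45.8] 0.0425 [650.3  42.1] 0.0475 [651.   38.4]
```

The small lid measures 82 mm across at (0.6275, -0.198), directly below. Grasping it, then moving beside the small jar for a look.

Call:
{"api": "move_arm", "payload": {
  "motion": [
    {"angular": [0, 0, 0], "linear": [0, 0.001, 0.035], "grip": 50},
    {"angular": [0, 0, 0], "linear": [0, 0, 0.04], "grip": 50},
    {"angular": [0, 0, 0], "linear": [0, 0, 0.04], "grip": 50},
    {"angular": [0, 0, 0], "linear": [0, 0, 0.04], "grip": 50},
    {"angular": [0, 0, 0], "linear": [0, 0, 0.018], "grip": 50}
  ]
}}

```text
t: 18.88
eef_pos: [0.6251, -0.1946, 0.0202]
eef_rot: [-179.8, 0.4, 0.1]
contact_force: [-0.8, 1.1, -1.0]
grip_width: 0.498
finger_force: 0.0
```

Call:
{"api": "move_arm", "payload": {
  "motion": [
    {"angular": [0, 0, 0], "linear": [0, 0, 0.008], "grip": 50},
    {"angular": [0, 0, 0], "linear": [0, 0, 0], "grip": 50},
    {"angular": [0, 0, 0], "linear": [0, 0, 0], "grip": 10},
    {"angular": [0, 0, 0], "linear": [0, 0, 0], "grip": 10},
    {"angular": [0, 0, 0], "linear": [0, 0, 0], "grip": 10}
  ]
}}

```text
t: 19.3
eef_pos: [0.6305, -0.1986, 0.0217]
eef_rot: [179.9, -0.3, 0.0]
contact_force: [-0.3, -0.7, -0.0]
grip_width: 0.336
finger_force: 0.0
```

Call:
{"api": "move_arm", "payload": {
  "motion": [
    {"angular": [0, 0, 0], "linear": [0, 0, 0], "grip": 10},
    {"angular": [0, 0, 0], "linear": [0, 0, 0], "grip": 10},
    {"angular": [0, 0, 0], "linear": [0, 0, 0], "grip": 10},
    {"angular": [0, 0, 0], "linear": [0, 0, 0], "grip": 10}
  ]
}}

```text
t: 19.63
eef_pos: [0.6299, -0.1986, 0.021]
eef_rot: [179.9, -0.2, -0.0]
contact_force: [0.3, 0.6, 6.2]
grip_width: 0.25
finger_force: 30.0
```

Call:
{"api": "move_arm", "payload": {
  "motion": [
    {"angular": [0, 0, 0], "linear": [0, 0, -0.01], "grip": 10},
    {"angular": [0, 0, 0], "linear": [0, 0, -0.03], "grip": 10},
    {"angular": [0, 0, 0], "linear": [0, 0, -0.04], "grip": 10},
    {"angular": [0, 0, 0], "linear": [0, 0, -0.04], "grip": 10},
    {"angular": [0, 0, 0], "linear": [0, 0, -0.04], "grip": 10}
  ]
}}

```text
t: 20.05
eef_pos: [0.6276, -0.1979, 0.1807]
eef_rot: [-180.0, 0.0, -0.0]
contact_force: [0.8, -0.8, -0.4]
grip_width: 0.252
finger_force: 30.0
```

Call:
{"api": "move_arm", "payload": {
  "motion": [
    {"angular": [0, 0, 0], "linear": [-0.035, 0, 0], "grip": 10},
    {"angular": [0, 0, 0], "linear": [-0.035, 0, 0], "grip": 10},
    {"angular": [0, 0, 0], "linear": [-0.035, 0, 0], "grip": 10},
    {"angular": [0, 0, 0], "linear": [-0.035, 0, 0], "grip": 10},
    {"angular": [0, 0, 0], "linear": [-0.025, 0, 0], "grip": 10}
  ]
}}

```text
t: 20.47
eef_pos: [0.4607, -0.1978, 0.1789]
eef_rot: [180.0, 0.0, -0.0]
contact_force: [-0.5, 0.6, -0.3]
grip_width: 0.249
finger_force: 30.0
```

Call:
{"api": "move_arm", "payload": {
  "motion": [
    {"angular": [0, 0, 0], "linear": [0, 0, 0], "grip": 10},
    {"angular": [0, 0, 0], "linear": [0, 0, 0], "grip": 10},
    {"angular": [0, 0, 0], "linear": [0, 0, 0], "grip": 10}
  ]
}}

```text
t: 20.72
eef_pos: [0.464, -0.1983, 0.1796]
eef_rot: [180.0, -0.1, -0.0]
contact_force: [0.2, 0.5, -1.3]
grip_width: 0.25
finger_force: 30.0
```

```bash
python3 j.py w13 .463 -.085 .075 .042
```

```text
20.72 [ 0.464  -0.1983  0.1796] [ 0.2  0.5 -1.3]
(213, 183, 138, 114) rim (array([ 0.3494, -0.5072,  0.042 ]), 0) hull@z/2 [ 0.4077 -0.1975]
(111, 161, 104, 94) rim (array([ 0.4608, -0.0857,  0.0409]), 116) hull@z/2 [ 0.4543 -0.078 ]
```

Call:
{"api": "move_arm", "payload": {
  "motion": [
    {"angular": [0, 0, 0], "linear": [-0.001, -0.028, 0], "grip": 10},
    {"angular": [0, 0, 0], "linear": [0, -0.029, 0], "grip": 10},
    {"angular": [0, 0, 0], "linear": [0, -0.028, 0], "grip": 10},
    {"angular": [0, 0, 0], "linear": [0, -0.028, 0], "grip": 10},
    {"angular": [0, 0, 0], "linear": [0, 0, 0.03], "grip": 10}
  ]
}}

```text
t: 21.18
eef_pos: [0.4673, -0.082, 0.1545]
eef_rot: [180.0, -0.6, 0.2]
contact_force: [1.8, -0.4, 0.0]
grip_width: 0.248
finger_force: 30.0
```

Call:
{"api": "move_arm", "payload": {
  "motion": [
    {"angular": [0, 0, 0], "linear": [0, 0, 0.022], "grip": 10},
    {"angular": [0, 0, 0], "linear": [0, 0, 0.013], "grip": 10},
    {"angular": [0, 0, 0], "linear": [0, 0, 0.005], "grip": 10},
    {"angular": [0, 0, 0], "linear": [0, 0, 0], "grip": 10},
    {"angular": [0, 0, 0], "linear": [0, 0, 0], "grip": 10}
  ]
}}

```text
t: 21.6
eef_pos: [0.4631, -0.0851, 0.1092]
eef_rot: [-180.0, -0.0, 0.0]
contact_force: [-0.8, -0.9, -0.1]
grip_width: 0.253
finger_force: 30.0
```

```bash
python3 - <<'E'
from h import *
o=status.get_obs(); print(o["t"],o["eef_pos"].round(4))
a=viewer.grab_frame("scene")[100:250,180:380]; b=viewer.grab_frame("wrist")[100:320,140:420]
cv2.imwrite("pics/c14.png",np.hstack([cv2.resize(x[:,:,::-1],(400,300)) for x in (a,b)]))
E
```

```text
21.6 [ 0.4631 -0.0851  0.1092]
```

View pics/c14.png

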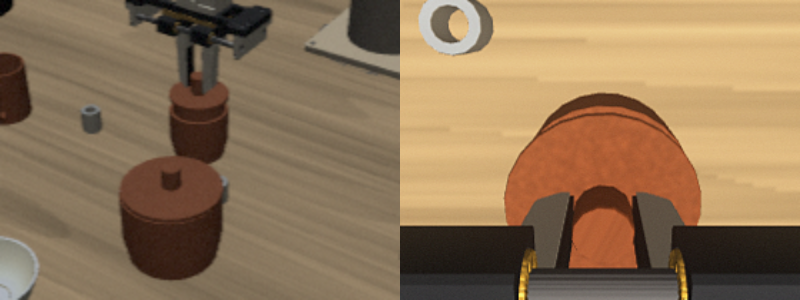

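The large lid is seated. The small lid is centred over the small jar (rim apex about (603,105), knob (604,215)). Lowering.

Call:
{"api": "move_arm", "payload": {
  "motion": [
    {"angular": [0, 0, 0], "linear": [0, 0, 0.006], "grip": 10},
    {"angular": [0, 0, 0], "linear": [0, 0, 0.005], "grip": 10},
    {"angular": [0, 0, 0], "linear": [0, 0, 0.003], "grip": 10},
    {"angular": [0, 0, 0], "linear": [0, 0, 0.0015], "grip": 10},
    {"angular": [0, 0, 0], "linear": [0, 0, 0], "grip": 10}
  ]
}}

```text
t: 22.12
eef_pos: [0.4619, -0.085, 0.0925]
eef_rot: [-180.0, 0.1, -0.0]
contact_force: [0.0, 0.1, -2.3]
grip_width: 0.253
finger_force: 30.0
```

Call:
{"api": "move_arm", "payload": {
  "motion": [
    {"angular": [0, 0, 0], "linear": [0, 0, 0.001], "grip": 10},
    {"angular": [0, 0, 0], "linear": [0, 0, 0.001], "grip": 10},
    {"angular": [0, 0, 0], "linear": [0, 0, 0], "grip": 10},
    {"angular": [0, 0, 0], "linear": [0, 0, 0], "grip": 10}
  ]
}}

```text
t: 22.45
eef_pos: [0.4624, -0.0851, 0.0912]
eef_rot: [180.0, -0.0, -0.0]
contact_force: [0.2, -0.5, -0.8]
grip_width: 0.25
finger_force: 30.0
```

Call:
{"api": "move_arm", "payload": {
  "motion": [
    {"angular": [0, 0, 0], "linear": [0, 0, 0.001], "grip": 10},
    {"angular": [0, 0, 0], "linear": [0, 0, 0.0005], "grip": 10},
    {"angular": [0, 0, 0], "linear": [0, 0, 0], "grip": 10},
    {"angular": [0, 0, 0], "linear": [0, 0, 0], "grip": 10}
  ]
}}

```text
t: 22.78
eef_pos: [0.4629, -0.0852, 0.091]
eef_rot: [180.0, -0.1, -0.0]
contact_force: [-4.2, 1.8, 8.8]
grip_width: 0.254
finger_force: 30.0
```

In contact. I'll release, rise and move clear, then take a last look.

Call:
{"api": "move_arm", "payload": {
  "motion": [
    {"angular": [0, 0, 0], "linear": [0, 0, 0], "grip": 50},
    {"angular": [0, 0, 0], "linear": [0, 0, 0], "grip": 50},
    {"angular": [0, 0, 0], "linear": [0, 0, 0], "grip": 50},
    {"angular": [0, 0, 0], "linear": [0, 0, -0.02], "grip": 50},
    {"angular": [0, 0, 0], "linear": [0, 0, -0.04], "grip": 50}
  ]
}}

```text
t: 23.2
eef_pos: [0.4584, -0.0839, 0.1448]
eef_rot: [-179.8, 0.6, -0.0]
contact_force: [-0.3, 0.1, 1.3]
grip_width: 0.493
finger_force: 0.0
```

Call:
{"api": "move_arm", "payload": {
  "motion": [
    {"angular": [0, 0, 0], "linear": [0, 0, -0.04], "grip": 50},
    {"angular": [0, 0, 0], "linear": [0, 0, -0.03], "grip": 50},
    {"angular": [0, 0, 0], "linear": [-0.01, 0.038, 0], "grip": 50},
    {"angular": [0, 0, 0], "linear": [-0.01, 0.038, 0], "grip": 50},
    {"angular": [0, 0, 0], "linear": [-0.01, 0.038, 0], "grip": 50}
  ]
}}

```text
t: 23.62
eef_pos: [0.4326, -0.2, 0.2207]
eef_rot: [179.9, -0.1, 0.1]
contact_force: [0.2, -0.5, 0.2]
grip_width: 0.502
finger_force: 0.0
```

Call:
{"api": "move_arm", "payload": {
  "motion": [
    {"angular": [0, 0, 0], "linear": [-0.01, 0.038, 0], "grip": 50},
    {"angular": [0, 0, 0], "linear": [-0.01, 0.038, 0], "grip": 50},
    {"angular": [0, 0, 0], "linear": [0, 0, 0], "grip": 50},
    {"angular": [0, 0, 0], "linear": [0, 0, 0], "grip": 50},
    {"angular": [0, 0, 0], "linear": [0, 0, 0], "grip": 50}
  ]
}}

```text
t: 24.03
eef_pos: [0.4123, -0.2747, 0.2193]
eef_rot: [-179.9, 0.0, -0.1]
contact_force: [-0.4, 0.5, 0.0]
grip_width: 0.504
finger_force: 0.0
```

```bash
python3 - <<'E'
from h import *
o=status.get_obs(); print(o["t"],o["eef_pos"].round(4))
cv2.imwrite("pics/end.png",cv2.resize(viewer.grab_frame("scene")[100:300,100:500,::-1],(800,400)))
im=viewer.grab_frame("top"); C=cam("top"); cs,_=cv2.findContours(terra(im),cv2.RETR_EXTERNAL,cv2.CHAIN_APPROX_NONE)
for n,u,v,h,r in [('jl',296,193,.102,.062),('jm',218,276,.092,.052),('js',325,253,.082,.042),('jt',184,228,.072,.032)]:
    for c in cs:
        if cv2.pointPolygonTest(c,(u,v),True)>0: print(n,rim(C,c,h,r),circ(C,c,h/2)[0].round(4))
E
```

```text
24.0333 [ 0.4123 -0.2747  0.2193]
jl (array([0.6579, 0.0105, 0.0592]), 48) [0.6634 0.0103]
jm (array([0.3915, 0.2701, 0.0493]), 40) [0.39   0.2743]
js (array([ 0.4633, -0.0841,  0.0385]), 31) [ 0.4619 -0.0863]
jt (array([0.5507, 0.3819, 0.0285]), 22) [0.5521 0.3857]
```

View pics/end.png

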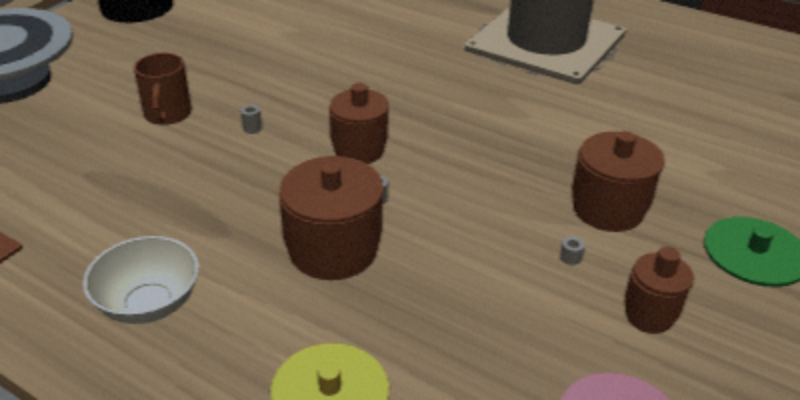

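All four lids lie flat on their own jars: large (331,185), small (359,105), medium (623,150) and tiny (660,272). The jars stand where they were and the mug at (163,88) is untouched. Handing in.

```bash
python3 -c "
from bench import job
print(job.sign_off())"
```

```text
the job is handed in; nothing more can be done
None
```

The final pictures show all four terracotta lids flat on the jars of their own size, knob up, with the jars where they stood (within 2 mm) and the mug untouched; I handed the job in after about 24 s of the allowed 115 s.

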